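# Hang the slip dipper on the gated side hook

### The arm

A 7-joint arm with a two-finger parallel gripper is mounted at the origin on the work surface. World frame = base frame: x ahead of the robot, y to its left, z up, the work surface at z = 0. Lengths are in m, angles in rad, forces in N, time in s.
With the tool pointing down it reaches from about 0.425 to 0.925 m from the base axis. Payload 6.8 kg.
Tool frame: the origin (TCP) lies at the very end of the fingers, on their centre line; the grasp point (between the pads) lies 19 mm behind it; z points along the fingers, y is the direction in which the jaws open and shut (so a half turn about z gives the same grasp; the last joint's range is limited). The gripper opens to 85 mm and grips with 20 to 120 N. Pads are 22 mm wide; open, the fingers measure 114 mm over their backs; the gripper's body (76 mm by 85 mm) begins 54 mm behind the grasp point. The pads swing forward as they close: fully open they stand 13 mm farther back than shut.
Start: joints at [1.038, 0.477, 0.022, 1.555, -0.011, 1.109, -0.083], TCP at [0.278, -0.615, 0.231] pointing down, gripper open.
Joint ranges: [-2.96, 2.96], [-0.34, 2.1], [-1.41, 1.46], [0.24, 2.44], [-1.37, 4.51], [0.17, 1.92], [-2.96, 2.96]. Speed limits (rad/s): [2.39, 2.39, 3.14, 3.14, 3.14, 3.14, 3.14].

### API

Orientations are given as a unit quaternion [w, x, y, z].
In Python, from station import bot gives the robot as it stands.
- The arm moves only by the tool move_arm, never from a script. Its argument "commands" is text: rows parted by semicolons, each of 7 numbers parted by spaces: the opening, from 0 (shut) to 1 (fully open), then the shift along the tool's x, y, z in cm, then the turn, a rotation vector about the tool's x, y, z in degrees. In form: gripper tx ty tz rx ry rz; .... A call has 1 to 12 rows; each row shifts and turns the commanded pose from where the row before left it, along the tool's axes as they then stand; what a row does not reach is not made up. A row lasts 1/12 s, in which the tool goes at most 41.7 mm and 7.16 degrees, less where a joint would pass 70% of its speed; a pose out of reach is approached as far as the arm can. A call with a gripper value outside its range is refused whole. The fingers move at their own pace and stop on an object; "force" is the grip in N (left out, the last holds). Time passes only in rows, so rows that do not move let the fingers close. It gives the time, the measured TCP pose, the force and the opening at its end, in the units of the state.
- bot.get_obs(): the state, without advancing time (a new reading comes with each control period).
- bot.read_camera(name): name is "scene" or "side" or "wrist"; returns a dict with "img" (480x640x3 uint8, red, green, blue), "K" (3x3 intrinsics, pixels), "distortion" ([k1, k2, p1, p2, k3] as OpenCV has them; the pictures are not rectified), "rvec" (rotation vector, rad) and "tvec" (3), from world to camera coordinates, as OpenCV has them; the wrist camera has in their place "hand_eye" (4x4, takes a point from camera to tool coordinates, whose origin is the TCP and whose axes are the flange's). Camera axes: x right, y down, z forward; pixel columns grow to the right and rows downward; lengths in m; the calibration is good to about 2 mm. A picture is of the moment at which its call begins: read the wrist's pose just before it. There is no depth.
- bot.hand_in(): hands the job in, once; it reports no verdict.
The state is a dict: "t": time; "q": joint angles; "joint_vel": joint speeds; "joint_torque": joint torques, N m; "eef_pos": TCP position; "tool_rot": TCP orientation; "contact_force": force on the tool from outside, world axes, zero at the start; "torque": the same for the moment, N m; "gripper_width": opening from 0.0 (shut) to 1.0 (fully open).
Only numpy, scipy, OpenCV 4.12 (cv2) and the standard library are available. Lean on these libraries where they do the work, as an engineer would, in place of code of your own. Each camera call takes 0.05 s, during which the arm holds its last target. There are 200 camera calls.

### The job

Hang the green-handled dipper on the blue side-opening hook of the drip stand: keep it upright, push its stem in sideways past the red spring gate until it meets the back of the throat, then lower it gently until its collar sits fully down inside the hook's recess, and let go, with the gate sprung shut behind it. Use only light force on the hook, do not bump the stand with the gripper, and leave the orange dipper and all the other ware where they are.

Things in the scene. Friction and masses are not known exactly. Their poses are not given: they have to be found in the camera images.
- green_dipper: Steel slip dipper with a green handle, upright on the table, about 0.24 kg (up to a quarter more or less). Origin: centre of its underside, z up along the stem. Cup 52 mm across, 45 mm tall; a round stem 10 mm in diameter rises from its middle, bare from the cup up to the collar at 150 mm and for 16 mm above the collar; handle on top, overall 207 mm.
- green_collar (a point): Centre of the flat underside of the green dipper's round collar (24 mm across, 5 mm thick), 150 mm above its origin; same axes as the dipper.
- green_handle (a point): Centre of the green dipper's square handle (20 x 20 x 36 mm, faces square to the dipper's x and y), 189 mm above its origin: grasp it from above across two opposite faces; same axes.
- stand: Fixed steel drip stand. Origin: underside centre of its 170 x 120 mm base, z up. A post 18 mm thick at x = +65 mm carries a level arm that points to -x and ends in the blue hook; nothing rises more than 6 mm above point hook_mark. A dipper hung there has its cup 40 mm above the table.
- hook_mark (a point): Nominal throat centre of the blue hook, at the height of the ledge that carries the collar (190 mm), at x = -40 mm of the stand; stand's axes. The real hook is clamped up to 18 mm to either side of here along the stand's x, which is not measured: find it by touch or sight. It is exact in y and height and does not shift under light force.
- hook_front (a point): Point on the slot's centre line 80 mm before hook_mark (stand's -x), ledge height; from here the hook is entered along the stand's +x. The hook is a level fork, 8 mm thick, 44 mm wide; its 15 mm slot runs from the jaw ends, 32 mm before the true throat centre, to a 90 degree V that stops and centres the stem exactly at that centre.
- hook_back (a point): Point 14 mm beyond hook_mark (stand's +x), ledge height: nominal inner face of the back lip. The ledge is a recess 28 mm wide about the true throat centre with lips 5 mm high all round but at the slot: the collar has under 2 mm of play each way, must pass in well over 5 mm above the ledge, and lands 5 mm too high if not over the recess.
- gate (a joint): Red spring gate across the hook's slot, 26 mm before the true throat centre. 0 = shut; it swings inward only, to 1.4 rad, hinged at the slot's +y side, tip on a 16 mm arc. The stem pushes it open with about 2 to 6 N, and it springs shut behind the stem once that is at the back of the throat.
- orange_dipper: The same dipper with an orange handle, upright on the table; leave alone. Origin as for the green one.
- pink_vase: Pierced pink vase, 84 mm across, 118 mm tall, on a white banding wheel 150 mm across, 66 mm high; origin under its centre. Leave alone.
- glaze_jar: Glaze jar with a blue lid, 68 mm across, 90 mm tall, origin under its centre. Leave alone.
- slip_bowl: Blue bowl, 100 mm across, 50 mm tall, origin under its centre. Leave alone.
- brush: Brush 190 mm long lying on the table along its x. Leave alone.
Things that resemble listed ones, but are neither listed nor needed, are in the scene too. Leave any yellow look-alike of the green_dipper alone.

How it is judged:
On the way, in this order (a step that is already met when the one before it is completed fails the run):
1. the green dipper is lifted clear of the table (height (world z) of green_dipper above 0.02 m), for 0.2 s.
2. its stem has pushed the spring gate open (value of joint gate above 0.4 rad and contact force between green_dipper and stand above 0.3 N and angle between green_dipper's own z axis and vertical below 0.25 rad), for 0.05 s.
At the end, for the whole second after the job is handed in: The green dipper hangs at rest and released in the hook: its collar's underside within 2 mm above (3 mm below) the ledge height of hook_mark, within 22 mm of hook_mark along the stand's x and 5 mm along its y, stem within 0.07 rad of vertical, gate shut (below 0.15 rad) (z of green_collar in the frame of hook_mark between -0.003 and 0.002 m and x of green_collar in the frame of hook_mark between -0.022 and 0.022 m and y of green_collar in the frame of hook_mark between -0.005 and 0.005 m and angle between green_dipper's own z axis and vertical below 0.07 rad and value of joint gate below 0.15 rad and contact force between green_dipper and stand above 0.5 N and contact force between green_dipper and the fingers below 0.05 N and linear speed of green_dipper below 0.03 m/s); the robot touches nothing.
It fails at once if the dipper presses on the stand or hook with more than 24 N (contact force between green_dipper and stand above 24 N).
It fails at once if the gripper bumps the stand with more than 5 N (contact force between any of the fingers, the arm and stand above 5 N).
It fails at once if another piece of ware is moved by more than 15 mm (distance of any of orange_dipper, pink_vase, glaze_jar, slip_bowl, brush from where it was at the start of the episode above 0.015 m).
It also fails if it takes over 72 s, if anything falls off the work surface, if the arm or the gripper's body presses on something with over 40 N, if the wrist force passes 120 N, or if a joint passes its speed limit or range.

## Working session

There is one attempt and no reset: what is moved stays moved. The work goes in short steps, Python scripts to look and compute and a tool call to move; the robot and the scene stay as the last step left them, time stands still between calls to the robot, and variables do not carry over. Pictures are saved under pics/ and viewed, about 8 in all and at most 12, crops included, and the job is handed in when it is done.

Besides the shell and the picture viewer there is one more tool, called after ">>>" as a command line: name --argument value ..., lists and objects as JSON in quotes. move_arm: Moves the arm, as the interface text tells. Its arguments: {"type":"object","properties":{"commands":{"type":"string"},"force":{"type":"number"}},"required":["commands"]}

```bash
mkdir -p pics; ls; python3 - <<'E'
from station import bot
import cv2,pickle
o=bot.get_obs();print(o)
d={}
for n in("scene","side","wrist"):
    c=bot.read_camera(n);d[n]=c
    cv2.imwrite(f"pics/{n}0.png",c["img"][...,::-1]);print(n,{k:v for k,v in c.items() if k!="img"})
d["obs"]=o
pickle.dump(d,open("c0.pkl","wb"))
E
```

```text
pics
{'t': 0.0, 'q': array([ 1.03793824,  0.47784027,  0.02230744,  1.55642501, -0.01148656,
        1.10925116, -0.08308922]), 'joint_vel': array([ 2.08662300e-03,  7.51621591e-04,  3.64127872e-04, -1.30663667e-07,
       -7.03355780e-04, -4.86853316e-04, -1.54206769e-03]), 'joint_torque': array([ 1.41123228e-04, -5.96450651e+01,  1.60858568e+00, -2.81200683e+01,
        1.26435194e-02,  9.34071344e-03, -5.00873932e-05]), 'eef_pos': array([ 0.27793788, -0.61450148,  0.23030929]), 'tool_rot': array([-8.61613736e-04,  9.77524720e-01,  2.10818915e-01, -2.53019306e-04]), 'contact_force': array([ 0.70745463,  0.43229649, -0.10687993]), 'torque': array([-0.03978185,  0.03234912, -0.02224242]), 'gripper_width': 1.000128073390673}
scene {'K': array([[506.96305712,   0.        , 316.20087137],
       [  0.        , 506.96305712, 248.92687613],
       [  0.        ,   0.        ,   1.        ]]), 'distortion': array([0.02725383, 0.        , 0.        , 0.        , 0.        ]), 'rvec': array([ 2.21724472,  0.59217419, -0.27691852]), 'tvec': array([-0.47762614, -0.05846945,  1.39088285])}
side
[... 267 characters left out ...]
.87830039, -2.44520183,  1.21123556]), 'tvec': array([0.43411695, 0.34095023, 0.93694848])}
wrist {'K': array([[396.58772478,   0.        , 313.75203052],
       [  0.        , 396.58772478, 241.08662265],
       [  0.        ,   0.        ,   1.        ]]), 'distortion': array([-0.06335901,  0.        ,  0.        ,  0.        ,  0.        ]), 'hand_eye': array([[-5.57035077e-04, -9.46982764e-01, -3.21283884e-01,
         8.27012366e-02],
       [ 9.99999389e-01, -2.20864630e-04, -1.08277992e-03,
        -1.63609981e-03],
       [ 9.54413678e-04, -3.21284291e-01,  9.46982309e-01,
        -1.42026251e-01],
       [ 0.00000000e+00,  0.00000000e+00,  0.00000000e+00,
         1.00000000e+00]])}
```

View pics/scene0.png

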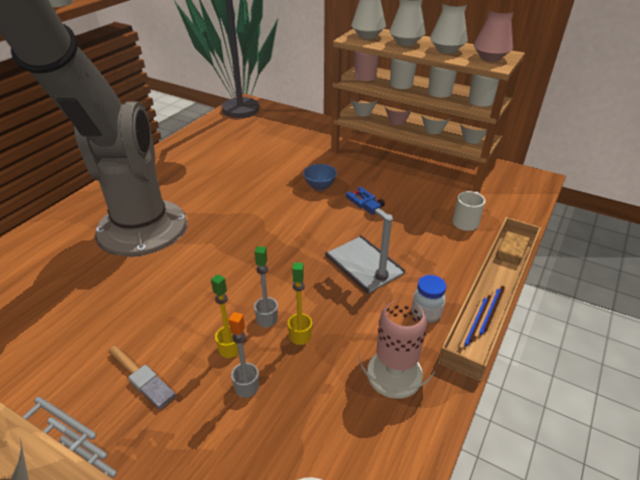

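View pics/side0.png

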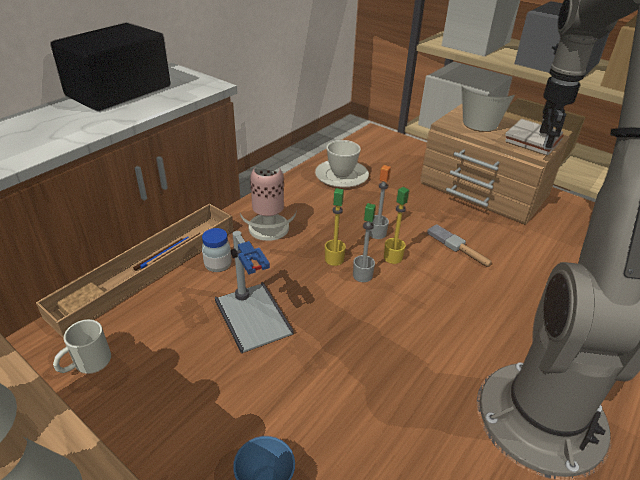

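The scene has three green-handled dippers: yellow-cupped ones at scene (219,286) and (298,272), and a steel one at scene (261,257) / side (369,213). The steel one fits the description because the yellow ones are the look-alikes. The hook is at scene (365,200) / side (253,258). I'll confirm this in crops.

```bash
python3 - <<'E'
import cv2,pickle,numpy as np
d=pickle.load(open("c0.pkl","rb"))
def crop(n,x,y,w,h,s):
    im=d[n]["img"][y:y+h,x:x+w,::-1]
    im=cv2.resize(im,None,fx=s,fy=s,interpolation=cv2.INTER_CUBIC)
    for i in range(0,w,20):
        cv2.putText(im,str(x+i),(i*s,8),0,.3,(255,255,255),1); cv2.line(im,(i*s,10),(i*s,15),(255,255,255),1)
    for i in range(20,h,20):
        cv2.putText(im,str(y+i),(0,i*s+3),0,.3,(255,255,255),1); cv2.line(im,(20,i*s),(26,i*s),(255,255,255),1)
    return im
a=np.vstack([crop("scene",200,235,100,75,4),crop("scene",200,295,100,75,4)])
top=np.hstack([crop("scene",230,240,80,100,4),crop("side",340,195,80,100,4)])
bot_=np.hstack([crop("scene",320,180,100,120,4)[:200*4],crop("side",210,225,100,120,4)])
cv2.imwrite("pics/dip.png",top);cv2.imwrite("pics/stand.png",bot_)
E
```

```text
(no output)
```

View pics/dip.png

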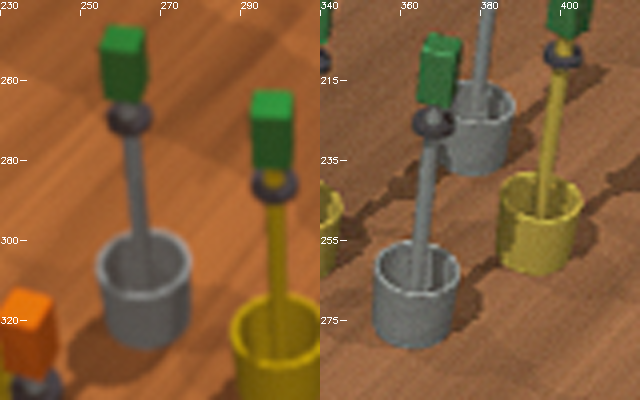

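View pics/stand.png

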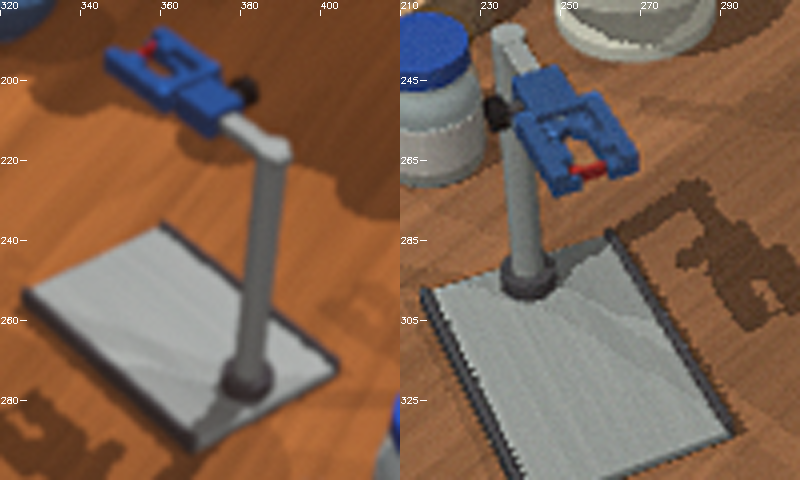

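```bash
cat > h.py <<'E'
import cv2,pickle,numpy as np
from scipy.spatial.transform import Rotation as R
from scipy.optimize import least_squares
def ray(c,p,o=None):
    n=cv2.undistortPoints(np.array([[p]],float),c["K"],c["distortion"])[0,0]
    v=np.r_[n,1]
    if "rvec" in c:
        M=cv2.Rodrigues(c["rvec"])[0]; return -M.T@c["tvec"],M.T@v
    T=R.from_quat(np.r_[o["tool_rot"][1:],o["tool_rot"][0]]).as_matrix()
    H=c["hand_eye"]; return T@H[:3,3]+o["eef_pos"],T@H[:3,:3]@v
def atz(c,p,z,o=None):
    a,v=ray(c,p,o); return a+v*(z-a[2])/v[2]
def proj(c,P,o=None):
    P=np.atleast_2d(P).astype(float)
    if "rvec" in c: rv,tv=c["rvec"],c["tvec"]
    else:
        T=R.from_quat(np.r_[o["tool_rot"][1:],o["tool_rot"][0]]).as_matrix();H=c["hand_eye"]
        M=(T@H[:3,:3]).T; rv=cv2.Rodrigues(M)[0]; tv=-M@(T@H[:3,3]+o["eef_pos"])
    return cv2.projectPoints(P,rv,tv,c["K"],c["distortion"])[0][:,0]
def tri(rs):
    A=sum((np.eye(3)-np.outer(v,v)/(v@v)) for a,v in rs)
    b=sum((np.eye(3)-np.outer(v,v)/(v@v))@a for a,v in rs); return np.linalg.solve(A,b)
E
python3 - <<'E'
from h import *
np.set_printoptions(precision=4,suppress=True)
d=pickle.load(open("c0.pkl","rb"));s,e=d["scene"],d["side"]
for n,a,b,z in (("handle",(261,255.8),(369.5,212.8),.189),("collar",(262.3,269.3),(368.3,225.5),.1525),("rim",(265.8,307),(364,263),.045)):
    print(n,tri([ray(s,a),ray(e,b)]),atz(s,a,z),atz(e,b,z))
for p in ((326,253),(360.5,236.3),(405,272),(368.8,291)): print("S base",atz(s,p,.006))
for p in ((215.5,297.5),(262.5,283.3),(293.8,333.3)): print("E base",atz(e,p,.006))
for p in ((346.3,193),(360,187)): print("S tip",atz(s,p,.195))
for p in ((248.8,272.5),(269.3,264)): print("E tip",atz(e,p,.195))
print("posttop",atz(s,(387.5,216),.195),atz(e,(237,233),.195),"orange",atz(s,(237,324),.189),atz(e,(385,174),.189),"yel",atz(s,(219,286),.189),atz(s,(298,272),.189))
print("vase",atz(s,(402,325),.184),"jar",atz(s,(431,287),.09))
E
```

```text
handle [ 0.4842 -0.1056  0.1896] [ 0.485  -0.1044  0.189 ] [ 0.4835 -0.1072  0.189 ]
collar [ 0.4845 -0.1066  0.1537] [ 0.4852 -0.1047  0.1525] [ 0.484  -0.1092  0.1525]
rim [ 0.4844 -0.1069  0.0415] [ 0.4878 -0.1087  0.045 ] [ 0.4813 -0.1042  0.045 ]
S base [0.4928 0.1519 0.006 ]
S base [0.5396 0.2565 0.006 ]
S base [0.6954 0.1861 0.006 ]
S base [0.6467 0.0829 0.006 ]
E base [0.6967 0.1788 0.006 ]
E base [0.6471 0.0742 0.006 ]
E base [0.4892 0.1448 0.006 ]
S tip [0.535 0.169 0.195]
S tip [0.5514 0.2069 0.195 ]
E tip [0.5433 0.2119 0.195 ]
E tip [0.5305 0.1691 0.195 ]
posttop [0.6534 0.135  0.195 ] [0.6474 0.1405 0.195 ] orange [ 0.5511 -0.2723  0.189 ] [ 0.5476 -0.2732  0.189 ] yel [ 0.4657 -0.2139  0.189 ] [ 0.574  -0.1079  0.189 ]
vase [ 0.7984 -0.1281  0.184 ] jar [0.7879 0.0821 0.09  ]
```

The crop confirms it: the steel-stemmed dipper has its handle at scene (261,256) / side (369.5,213), which puts it at about (0.484,-0.106). The stand's +x axis runs at about -24° in the world, its centre is near (0.5935,0.166), and the fork tips suggest the hook sits roughly +13 mm off nominal. Next I'll move above the dipper for a wrist view.

>>> move_arm --commands "0.6 0 0 -2 0 0 0;0.6 0 0 -2 0 0 0;0.6 0 0 -2 0 0 0;0.6 0 0 -2 0 0 0;0.6 2 -1.9 0 0 0 0;0.6 2 -1.9 0 0 0 0;0.6 2 -1.9 0 0 0 0;0.6 2 -1.9 0 0 0 0;0.6 2 -1.9 0 0 0 0;0.6 2 -1.9 0 0 0 0;0.6 2 -1.9 0 0 0 0;0.6 2 -1.9 0 0 0 0"

```text
t: 1.15
eef_pos: [0.3615, -0.4092, 0.3111]
tool_rot: [-0.0, 0.978, 0.211, -0.0]
contact_force: [-0.2, -0.5, -0.0]
gripper_width: 0.599
```

>>> move_arm --commands "0.6 2 -1.9 0 0 0 0;0.6 2 -1.9 0 0 0 0;0.6 2 -1.9 0 0 0 0;0.6 2 -1.9 0 0 0 0;0.6 2 -1.9 0 0 0 0;0.6 2 -1.9 0 0 0 0;0.6 2 -1.9 0 0 0 0;0.6 2 -1.9 0 0 0 0;0.6 2 -1.9 0 0 0 0;0.6 2 -1.9 0 0 0 0;0.6 1.9 -1.8 0 0 0 0;0.6 1.7 -1.7 0 0 0 0"

```text
t: 2.15
eef_pos: [0.4839, -0.1066, 0.3112]
tool_rot: [-0.0, 0.977, 0.211, -0.0]
contact_force: [-0.4, -0.2, 0.1]
gripper_width: 0.6
```

>>> move_arm --commands "0.6 0 0 0 0 0 0;0.6 0 0 0 0 0 0;0.6 0 0 0 0 0 0;0.6 0 0 0 0 0 0"

```text
t: 2.48
eef_pos: [0.4832, -0.1096, 0.3111]
tool_rot: [0.0, 0.978, 0.21, -0.0]
contact_force: [0.1, 0.3, 0.0]
gripper_width: 0.604
```

```bash
python3 - <<'E'
from station import bot
from h import *
o=bot.get_obs();c=bot.read_camera("wrist");pickle.dump((o,c),open("w1.pkl","wb"))
cv2.imwrite("pics/w1.png",c["img"][...,::-1]);print(o)
E
```

```text
{'t': 2.4833, 'q': array([ 0.39968944,  0.12707195, -0.3317002 ,  1.85337638,  0.04534036,
        1.16885563, -1.09523293]), 'joint_vel': array([ 6.57872316e-03, -1.12142052e-03, -1.81454709e-05, -1.34674101e-03,
       -2.31928563e-03, -7.02793448e-04, -1.69535002e-03]), 'joint_torque': array([-5.23055736e-01, -3.68089521e+01, -1.27306916e+00, -2.89399016e+01,
       -1.85415818e-02, -3.96019735e-03,  3.75917618e-03]), 'eef_pos': array([ 0.48316017, -0.10957658,  0.31112819]), 'tool_rot': array([ 1.45746569e-04,  9.77732057e-01,  2.09856899e-01, -2.93270552e-04]), 'contact_force': array([0.14194909, 0.2555753 , 0.0189709 ]), 'torque': array([-0.05762217, -0.03422792,  0.02219394]), 'gripper_width': 0.6036568062845349}
```

View pics/w1.png

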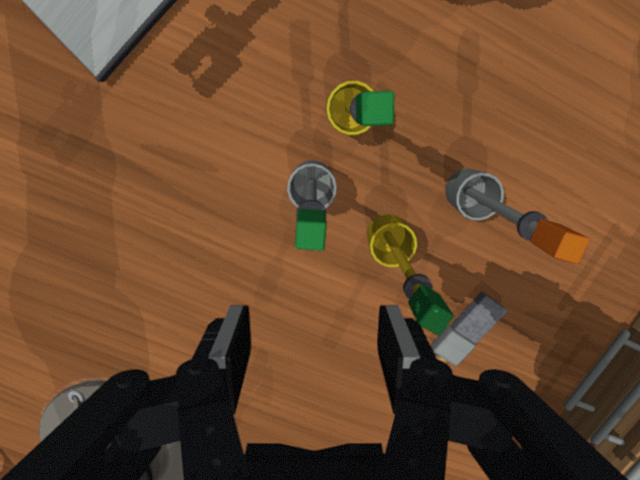

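The wrist view shows the steel green dipper's handle at about (311,229). It is nearly square to the tool axes, with its cup at (312,187). I'll measure the handle's corners by colour.

```bash
python3 - <<'E'
from h import *
np.set_printoptions(precision=4,suppress=True)
o,c=pickle.load(open("w1.pkl","rb"))
hsv=cv2.cvtColor(c["img"],cv2.COLOR_RGB2HSV)
m=((hsv[...,0]>50)&(hsv[...,0]<75)&(hsv[...,1]>120)).astype(np.uint8)
m[:, :285]=0;m[:,340:]=0;m[:190]=0;m[265:]=0
v=hsv[...,2]
ys,xs=np.nonzero(m);print(xs.min(),xs.max(),ys.min(),ys.max())
print("V by row",[(y,int(np.median(v[y][m[y]>0])),xs[ys==y].min(),xs[ys==y].max()) for y in range(ys.min(),ys.max()+1,2)])
vth=(v>np.percentile(v[m>0],20)+0)
top=(m>0)&(v>120)
cnt=max(cv2.findContours(top.astype(np.uint8),0,1)[0],key=cv2.contourArea);r=cv2.minAreaRect(cnt);print(r)
ctr=r[0];print(atz(c,ctr,.207,o))
P=np.array([atz(c,q,.207,o) for q in cv2.boxPoints(r)]);print(P)
E=np.diff(np.vstack([P,P[:1]]),axis=0);print(np.linalg.norm(E,axis=1),np.degrees(np.arctan2(E[:,1],E[:,0])))
# cup rim circle centre
print("rim",atz(c,(312,187),.045,o))
w=cv2.resize(c["img"][150:270,250:370,::-1],None,fx=5,fy=5,interpolation=cv2.INTER_CUBIC);cv2.imwrite("pics/w1c.png",w)
E
```

```text
295 325 209 249
V by row [(209, 62, np.int64(300), np.int64(307)), (211, 62, np.int64(299), np.int64(324)), (213, 62, np.int64(298), np.int64(324)), (215, 63, np.int64(298), np.int64(324)), (217, 63, np.int64(298), np.int64(324)), (219, 63, np.int64(298), np.int64(324)), (221, 77, np.int64(297), np.int64(324)), (223, 117, np.int64(297), np.int64(325)), (225, 127, np.int64(297), np.int64(325)), (227, 128, np.int64(297), np.int64(325)), (229, 127, np.int64(297), np.int64(325)), (231, 128, np.int64(296), np.int64(324)), (233, 127, np.int64(296), np.int64(324)), (235, 127, np.int64(296), np.int64(324)), (237, 126, np.int64(296), np.int64(324)), (239, 127, np.int64(296), np.int64(324)), (241, 127, np.int64(296), np.int64(324)), (243, 125, np.int64(296), np.int64(323)), (245, 127, np.int64(295), np.int64(323)), (247, 127, np.int64(296), np.int64(323)), (249, 114, np.int64(310), np.int64(322))]
((309.6689758300781, 235.47242736816406), (25.993236541748047, 25.079736709594727), 4.763641834259033)
[ 0.484  -0.1042  0.207 ]
[[ 0.473  -0.099   0.207 ]
 [ 0.4893 -0.0934  0.207 ]
 [ 0.4948 -0.1093  0.207 ]
 [ 0.4786 -0.1152  0.207 ]]
[0.0172 0.0168 0.0172 0.0171] [  18.8766  -70.7494 -159.9243  109.1522]
rim [ 0.4847 -0.1047  0.045 ]
```

View pics/w1c.png

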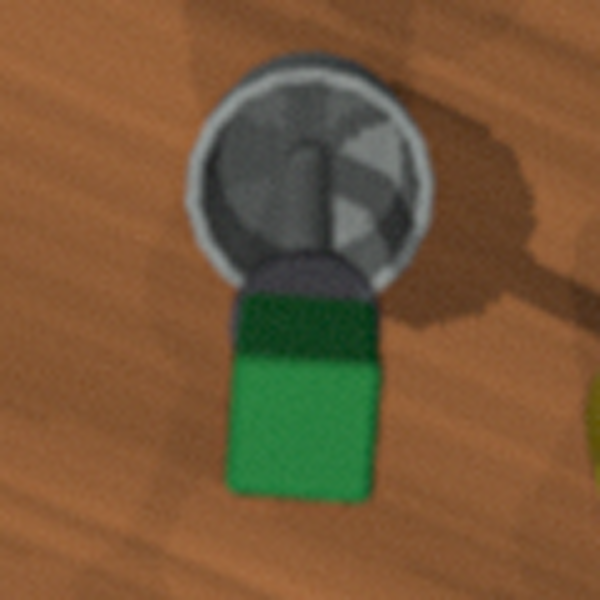

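>>> move_arm --commands "0.6 0.3 -0.4 0 0 0 0;0.6 0 0 0 0 0 4.5;0.6 0 0 2 0 0 0;0.6 0 0 2 0 0 0;0.6 0 0 2 0 0 0;0.6 0 0 2 0 0 0;0.6 0 0 2 0 0 0;0.6 0 0 2 0 0 0;0.6 0 0 1 0 0 0;0.6 0 0 0.9 0 0 0;0.6 0 0 0 0 0 0;0.6 0 0 0 0 0 0"

```text
t: 3.53
eef_pos: [0.485, -0.1035, 0.1726]
tool_rot: [0.0, 0.985, 0.172, 0.0]
contact_force: [0.4, -0.1, -0.8]
gripper_width: 0.598
```

>>> move_arm --commands "0.2 0 0 0 0 0 0;0.1 0 0 0 0 0 0;0.1 0 0 0 0 0 0;0.1 0 0 0 0 0 0;0.1 0 0 0 0 0 0;0.1 0 0 0 0 0 0;0.1 0 0 0 0 0 0;0.1 0 0 0 0 0 0;0.1 0 0 0 0 0 0" --force 70

```text
t: 4.28
eef_pos: [0.4858, -0.1037, 0.1733]
tool_rot: [0.001, 0.985, 0.172, 0.001]
contact_force: [0.3, -2.1, 5.8]
gripper_width: 0.221
```

>>> move_arm --commands "0.1 0 0 -0.5 0 0 0;0.1 0 0 -1 0 0 0;0.1 0 0 -1 0 0 0;0.1 0 0 -1 0 0 0;0.1 0 0 -1 0 0 0;0.1 0 0 -0.5 0 0 0;0.1 0 0 0 0 0 5;0.1 0 0 0 0 0 5;0.1 0 0 0 0 0 5;0.1 0 0 0 0 0 5;0.1 0 0 0 0 0 0;0.1 0 0 0 0 0 0"

```text
t: 5.28
eef_pos: [0.4847, -0.1034, 0.2225]
tool_rot: [0.0, 1.0, -0.0, 0.0]
contact_force: [-0.0, 0.8, -3.0]
gripper_width: 0.224
```

>>> move_arm --commands "0.1 0 0 0 0 0 5;0.1 0 0 0 0 0 5;0.1 0 0 0 0 0 5;0.1 0 0 0 0 0 5;0.1 0 0 0 0 0 4;0.1 0 0 0 0 0 0;0.1 0 0 0 0 0 0;0.1 0 0 0 0 0 0"

```text
t: 5.95
eef_pos: [0.4847, -0.1034, 0.2223]
tool_rot: [-0.0, 0.978, -0.208, 0.0]
contact_force: [-0.4, 0.4, -3.0]
gripper_width: 0.223
```

>>> move_arm --commands "0.1 -0.4 -1 0 0 0 0;0.1 -0.9 -2.1 0 0 0 0;0.1 -0.9 -2.1 0 0 0 0;0.1 -0.9 -2.1 0 0 0 0;0.1 -0.9 -2.1 0 0 0 0;0.1 -0.9 -2.1 0 0 0 0;0.1 -0.9 -2.1 0 0 0 0;0.1 -0.9 -2.1 0 0 0 0;0.1 -0.9 -2.1 0 0 0 0;0.1 -0.9 -2.1 0 0 0 0;0.1 -0.9 -2.1 0 0 0 0;0.1 -0.9 -2.1 0 0 0 0"

```text
t: 6.95
eef_pos: [0.4889, 0.1606, 0.2224]
tool_rot: [-0.0, 0.978, -0.208, -0.0]
contact_force: [0.9, -0.7, -3.1]
gripper_width: 0.225
```

>>> move_arm --commands "0.1 -0.9 -2.1 0 0 0 0;0.1 -0.9 -2.1 0 0 0 0;0.1 -0.8 -0.9 0 0 0 0;0.1 0 0 0 0 0 0;0.1 0 0 0 0 0 0;0.1 0 0 0 0 0 0;0.1 0 0 0 0 0 0;0.1 0 0 0 0 0 0"

```text
t: 7.62
eef_pos: [0.4868, 0.2143, 0.2223]
tool_rot: [0.0, 0.978, -0.21, 0.0]
contact_force: [-0.0, 0.4, -2.4]
gripper_width: 0.221
```

```bash
python3 - <<'E'
from station import bot
from h import *
o=bot.get_obs();d={"obs":o}
for n in("wrist","scene","side"): d[n]=bot.read_camera(n)
pickle.dump(d,open("c2.pkl","wb"));print(o["eef_pos"],o["tool_rot"],o["contact_force"])
def crop(n,x,y,w,h,s): return cv2.resize(d[n]["img"][y:y+h,x:x+w,::-1],None,fx=s,fy=s,interpolation=cv2.INTER_CUBIC)
im=np.zeros((600,800,3),np.uint8)
im[:300,:400]=crop("scene",320,150,100,75,4);im[:300,400:]=crop("side",220,205,100,75,4)
im[300:,:]=crop("wrist",120,0,400,150,2)
cv2.imwrite("pics/c2.png",im)
E
```

```text
[0.48680183 0.21434055 0.22227299] [ 3.42174791e-04  9.77649770e-01 -2.10239869e-01  8.51419821e-05] [-0.02179745  0.39912464 -2.40834598]
```

View pics/c2.png

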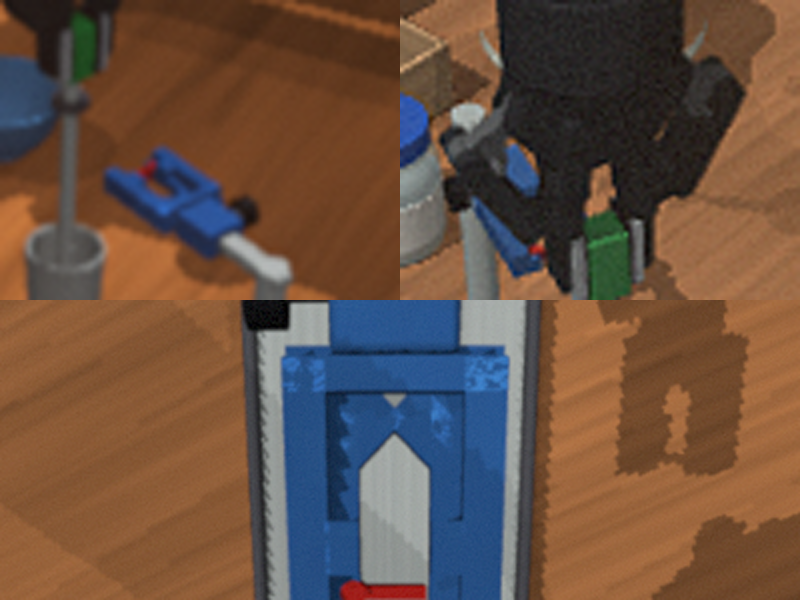

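The wrist picture shows the hook clearly. The V apex is at wrist pixel (317.2,66.5), the slot centre line is at column 317.2 and parallel to the tool's x, and the gate is shut. Scene and side show the dipper hanging upright.

```bash
python3 - <<'E'
from h import *
np.set_printoptions(precision=4,suppress=True)
d=pickle.load(open("c2.pkl","rb"));o,c=d["obs"],d["wrist"]
q=o["tool_rot"];T=R.from_quat(np.r_[q[1:],q[0]]).as_matrix();print(T)
for n,p,z in (("apex",(317.2,66.5),.19),("slotgate",(317.2,140),.19),("recback",(317.7,46.5),.195),("L",(300,100),.19),("Rr",(334.5,100),.19),("rL",(284,80),.195),("rR",(351.5,80),.195)):
    w=atz(c,p,z,o);print(n,w,T.T@(w-o["eef_pos"])*1000)
# stem tilt/offset: stem axis in scene & side
s=d["scene"]
for p,z in (((337.5,175.5),.2025),((336.3,211),.10)): print("scene",atz(s,p,z))
pts=[o["eef_pos"]+T@np.array([0,0,k]) for k in (-.019,.02,.0755)]
print("expected axis in scene",proj(s,pts),"side",proj(d["side"],pts))
E
```

```text
[[ 0.9116 -0.4111  0.    ]
 [-0.4111 -0.9116 -0.0007]
 [ 0.0003  0.0006 -1.    ]]
apex [0.5756 0.174  0.19  ] [97.4922  0.2439 32.3034]
slotgate [0.5487 0.1861 0.19  ] [67.9915  0.2983 32.2943]
recback [0.5818 0.171  0.195 ] [104.4201   0.389   27.3056]
L [0.5666 0.1859 0.19  ] [84.3798 -6.9093 32.2948]
Rr [0.5606 0.1728 0.19  ] [84.3774  7.4866 32.3039]
rL [0.576  0.1884 0.195 ] [ 91.9849 -13.0695  27.2933]
rR [0.5649 0.1638 0.195 ] [91.9839 13.9429 27.3104]
scene [0.4875 0.2142 0.2025]
scene [0.4887 0.2108 0.1   ]
expected axis in scene [[337.673  161.2455]
 [337.2695 175.4748]
 [336.7253 194.714 ]] side [[269.4071 267.5428]
 [270.0344 283.7148]
 [270.8784 305.3034]]
```

>>> move_arm --commands "0.1 0 0.03 -0.1 0 0 0;0.1 1 0 0 0 0 0;0.1 1 0 0 0 0 0;0.1 1 0 0 0 0 0;0.1 1 0 0 0 0 0;0.1 0.6 0 0 0 0 0;0.1 0.4 0 0 0 0 0;0.1 0 0 0 0 0 0;0.1 0 0 0 0 0 0;0.1 0 0 0 0 0 0"

```text
t: 8.6
eef_pos: [0.5316, 0.1954, 0.2232]
tool_rot: [0.0, 0.978, -0.209, -0.0]
contact_force: [-0.5, 0.1, -2.6]
gripper_width: 0.223
```

>>> move_arm --commands "0.1 0.2 0 0 0 0 0;0.1 0.2 0 0 0 0 0;0.1 0.2 0 0 0 0 0;0.1 0.2 0 0 0 0 0;0.1 0.2 0 0 0 0 0;0.1 0.2 0 0 0 0 0"

```text
t: 9.1
eef_pos: [0.5432, 0.19, 0.2233]
tool_rot: [0.0, 0.978, -0.209, 0.0]
contact_force: [-0.9, 0.8, -3.1]
gripper_width: 0.223
```

>>> move_arm --commands "0.1 0.2 0 0 0 0 0;0.1 0.2 0 0 0 0 0;0.1 0.2 0 0 0 0 0;0.1 0.2 0 0 0 0 0;0.1 0.2 0 0 0 0 0;0.1 0.2 0 0 0 0 0"

```text
t: 9.6
eef_pos: [0.5512, 0.1854, 0.2221]
tool_rot: [0.001, 0.978, -0.209, -0.003]
contact_force: [-6.9, 0.1, -2.9]
gripper_width: 0.224
```

>>> move_arm --commands "0.1 0.2 0 0 0 0 0;0.1 0.2 0 0 0 0 0;0.1 0.2 0 0 0 0 0;0.1 0 0 0 0 0 0"

```text
t: 9.93
eef_pos: [0.5592, 0.1816, 0.2227]
tool_rot: [0.001, 0.978, -0.21, -0.001]
contact_force: [-2.2, -2.4, -4.1]
gripper_width: 0.222
```

>>> move_arm --commands "0.1 0.2 0 0 0 0 0;0.1 0.2 0 0 0 0 0;0.1 0.1 0 0 0 0 0;0.1 0 0 0 0 0 0"

```text
t: 10.27
eef_pos: [0.5641, 0.1792, 0.2229]
tool_rot: [0.001, 0.978, -0.21, -0.0]
contact_force: [-2.3, -4.3, -3.9]
gripper_width: 0.221
```

>>> move_arm --commands "0.1 0.1 0 0 0 0 0;0.1 0.1 0 0 0 0 0;0.1 0.1 0 0 0 0 0;0.1 0 0 0 0 0 0"

```text
t: 10.6
eef_pos: [0.5678, 0.1796, 0.2238]
tool_rot: [-0.001, 0.978, -0.209, 0.001]
contact_force: [0.3, -2.4, -3.4]
gripper_width: 0.224
```

>>> move_arm --commands "0.1 0.1 0 0 0 0 0;0.1 0.1 0 0 0 0 0;0.1 0 0 0 0 0 0"

```text
t: 10.85
eef_pos: [0.5687, 0.1792, 0.2234]
tool_rot: [-0.0, 0.978, -0.209, 0.0]
contact_force: [-1.3, -1.0, -3.1]
gripper_width: 0.228
```

```bash
python3 - <<'E'
from station import bot
from h import *
o=bot.get_obs();d={"obs":o}
for n in("wrist","scene","side"): d[n]=bot.read_camera(n)
pickle.dump(d,open("c3.pkl","wb"));print(o["eef_pos"],o["tool_rot"],o["contact_force"])
def crop(n,x,y,w,h,s): return cv2.resize(d[n]["img"][y:y+h,x:x+w,::-1],None,fx=s,fy=s,interpolation=cv2.INTER_CUBIC)
im=np.zeros((600,800,3),np.uint8)
im[:300,:400]=crop("scene",330,160,66,50,6.05)[:300,:400] if 0 else cv2.resize(d["scene"]["img"][165:215,330:397,::-1],(400,300),interpolation=2);im[:300,400:]=cv2.resize(d["side"]["img"][220:280,215:295,::-1],(400,300),interpolation=2)
im[300:,:]=crop("wrist",120,150,400,150,2)
cv2.imwrite("pics/c3.png",im)
E
```

```text
[0.56865714 0.17920388 0.22343844] [-4.05898622e-04  9.77883609e-01 -2.09149422e-01  4.27693392e-05] [-1.28710034 -1.03559933 -3.12392319]
```

View pics/c3.png

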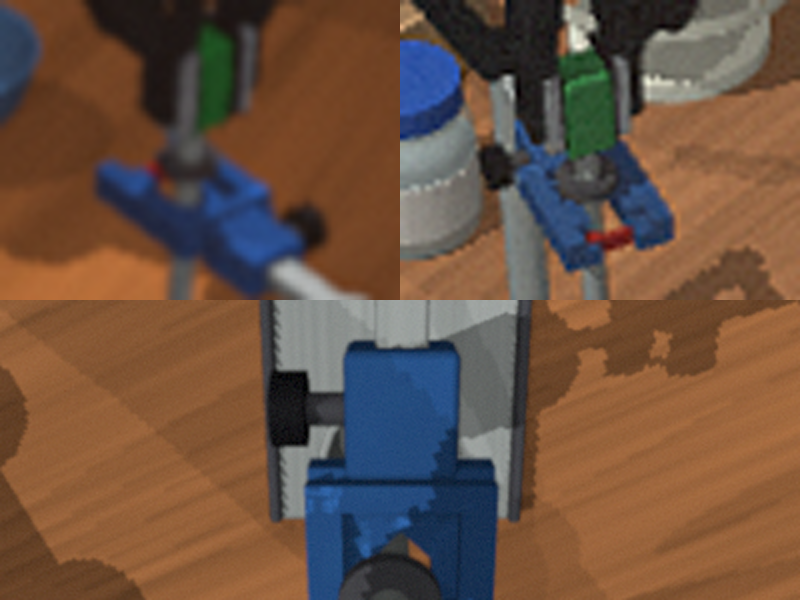

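The gate is shut (red bar across the slot at side crop (610,237)) with the stem inside. The collar sits about 1.8 mm to the tool's -y of the slot's centre line. I'll correct that sideways first, then seat it in the V.

>>> move_arm --commands "0.1 -0.05 0.1 0 0 0 0;0.1 0 0.08 0 0 0 0;0.1 0 0 0 0 0 0;0.1 0 0 0 0 0 0"

```text
t: 11.33
eef_pos: [0.5675, 0.1774, 0.2234]
tool_rot: [-0.0, 0.978, -0.209, 0.0]
contact_force: [0.5, -0.8, -2.8]
gripper_width: 0.218
```

>>> move_arm --commands "0.1 0.1 0 0 0 0 0;0.1 0.1 0 0 0 0 0;0.1 0 0 0 0 0 0;0.1 0 0 0 0 0 0"

```text
t: 11.67
eef_pos: [0.5693, 0.1764, 0.2233]
tool_rot: [-0.0, 0.978, -0.209, 0.0]
contact_force: [-0.5, 0.8, -4.5]
gripper_width: 0.219
```

>>> move_arm --commands "0.1 0.1 0 0 0 0 0;0.1 0 0 0 0 0 0;0.1 0 0 0 0 0 0"

```text
t: 11.92
eef_pos: [0.5702, 0.176, 0.2233]
tool_rot: [-0.0, 0.978, -0.209, 0.0]
contact_force: [0.2, 0.9, -2.3]
gripper_width: 0.221
```

>>> move_arm --commands "0.1 0.1 0 0 0 0 0;0.1 0 0 0 0 0 0;0.1 0 0 0 0 0 0"

```text
t: 12.17
eef_pos: [0.5711, 0.1755, 0.2233]
tool_rot: [0.0, 0.978, -0.209, 0.0]
contact_force: [-0.0, -0.5, -2.8]
gripper_width: 0.224
```

>>> move_arm --commands "0.1 0.1 0 0 0 0 0;0.1 0 0 0 0 0 0;0.1 0 0 0 0 0 0"

```text
t: 12.42
eef_pos: [0.572, 0.1751, 0.2233]
tool_rot: [0.0, 0.978, -0.209, 0.0]
contact_force: [0.2, -0.2, -3.0]
gripper_width: 0.223
```

>>> move_arm --commands "0.1 0.1 0 0 0 0 0;0.1 0 0 0 0 0 0;0.1 0 0 0 0 0 0"

```text
t: 12.67
eef_pos: [0.5728, 0.1747, 0.2233]
tool_rot: [0.0, 0.978, -0.209, -0.0]
contact_force: [-0.0, 0.1, -2.8]
gripper_width: 0.225
```

>>> move_arm --commands "0.1 0.1 0 0 0 0 0;0.1 0 0 0 0 0 0;0.1 0 0 0 0 0 0"

```text
t: 12.92
eef_pos: [0.5731, 0.1744, 0.2231]
tool_rot: [0.0, 0.978, -0.209, -0.001]
contact_force: [-3.1, 0.4, -1.9]
gripper_width: 0.222
```

```bash
python3 - <<'E'
from station import bot
from h import *
o=bot.get_obs();d={"obs":o}
for n in("wrist","scene","side"): d[n]=bot.read_camera(n)
pickle.dump(d,open("c4.pkl","wb"));print(o["eef_pos"],o["tool_rot"],o["contact_force"])
im=np.zeros((600,800,3),np.uint8)
im[:300,:400]=cv2.resize(d["scene"]["img"][165:215,330:397,::-1],(400,300),interpolation=2);im[:300,400:]=cv2.resize(d["side"]["img"][220:280,215:295,::-1],(400,300),interpolation=2)
im[300:,:]=cv2.resize(d["wrist"]["img"][210:285,220:420,::-1],(800,300),interpolation=2)
cv2.imwrite("pics/c4.png",im)
E
```

```text
[0.5731434  0.1744125  0.22311744] [ 2.41607809e-04  9.77869893e-01 -2.09212933e-01 -6.02413704e-04] [-3.13543294  0.39358778 -1.85328713]
```

View pics/c4.png

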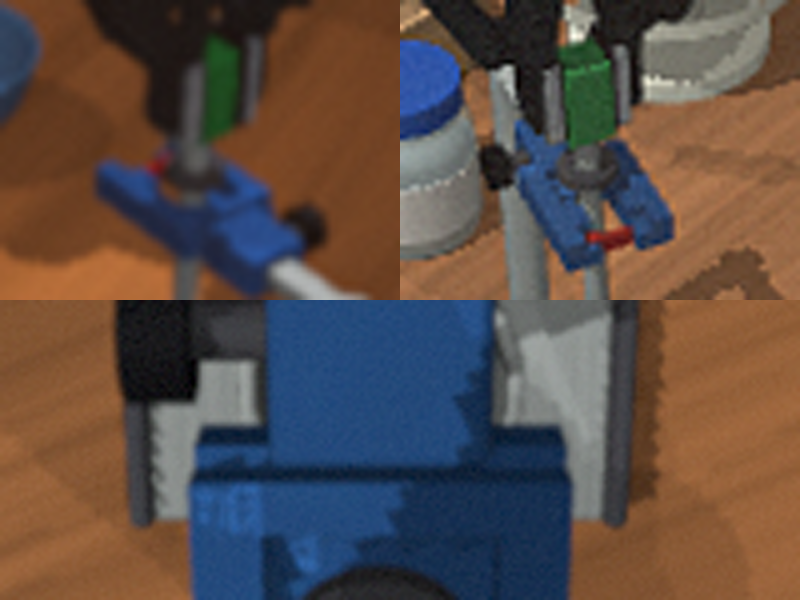

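The wrist view shows the collar centred on the recess (column about 379 against 381), the gate is shut, and there is about 3 N at the back of the throat. Contact came about 4 mm later than I computed, so I'll check the dipper for tilt before lowering.

```bash
python3 - <<'E'
from h import *
np.set_printoptions(precision=4,suppress=True)
d=pickle.load(open("c4.pkl","rb"));o=d["obs"]
im=np.zeros((600,800,3),np.uint8)
# scene x330-397(67), y165-265(100) x6 ; side 240-307,y220-320
im[:,:400]=cv2.resize(d["scene"]["img"][165:265,325:391,::-1],(396,600),interpolation=2)[:, :400] if 0 else cv2.resize(d["scene"]["img"][165:265,325:391,::-1],(400,600),interpolation=2)
im[:,400:]=cv2.resize(d["side"]["img"][220:320,220:286,::-1],(400,600),interpolation=2)
cv2.imwrite("pics/c5.png",im)
ex=np.array([.9125,-.409,0])
t=o["eef_pos"]-.004*ex
for n,x0,y0 in(("scene",325,165),("side",220,220)):
    p=proj(d[n],[np.r_[t[:2],z] for z in(.26,.24,.2025,.17,.0975,.053)]);print(n,(p-[x0,y0])*[400/66,6])
E
```

```text
scene [[228.6902  37.935 ]
 [225.6006  84.1376]
 [220.0056 167.9262]
 [215.3543 237.7025]
 [205.585  384.608 ]
 [199.9689 469.2789]]
side [[184.2078  64.0556]
 [187.4844 114.5633]
 [193.4322 205.8594]
 [198.3895 281.573 ]
 [208.8321 439.9567]
 [214.8502 530.5614]]
```

View pics/c5.png

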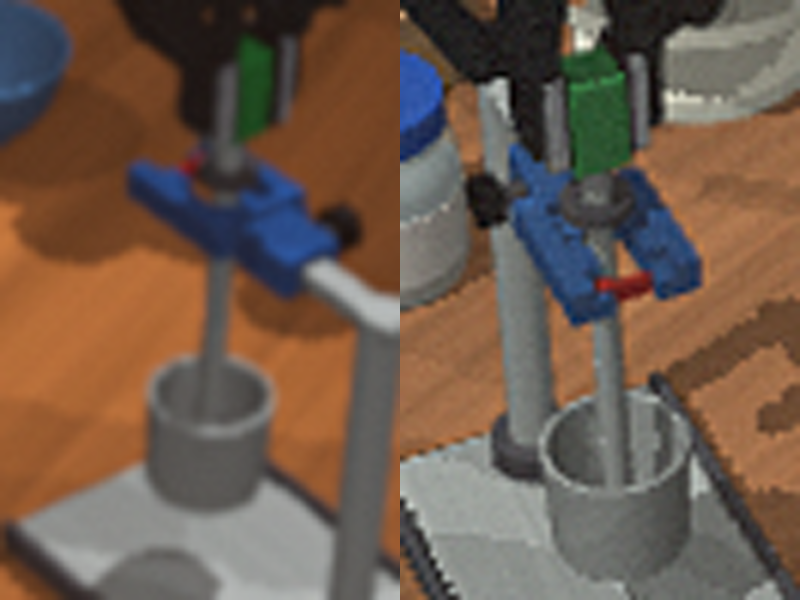

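The stem is upright: it is offset by about 1 source pixel, and that offset is constant from collar to cup, so tilt is at most 0.01 rad. I'll lower it now.

>>> move_arm --commands "0.1 -0.03 0 0.1 0 0 0;0.1 0 0 0.1 0 0 0;0.1 0 0 0.1 0 0 0;0.1 0 0 0.1 0 0 0;0.1 0 0 0 0 0 0;0.1 0 0 0 0 0 0"

```text
t: 13.57
eef_pos: [0.5732, 0.1745, 0.219]
tool_rot: [0.0, 0.978, -0.209, -0.0]
contact_force: [-3.5, 0.5, -3.1]
gripper_width: 0.224
```

>>> move_arm --commands "0.1 0 0 0.1 0 0 0;0.1 0 0 0.1 0 0 0;0.1 0 0 0.1 0 0 0;0.1 0 0 0 0 0 0;0.1 0 0 0 0 0 0"

```text
t: 13.98
eef_pos: [0.5732, 0.1744, 0.2161]
tool_rot: [0.0, 0.978, -0.209, -0.0]
contact_force: [-4.8, -0.8, -1.5]
gripper_width: 0.226
```

>>> move_arm --commands "0.1 0 0 0.1 0 0 0;0.1 0 0 0.05 0 0 0;0.1 0 0 0 0 0 0;0.1 0 0 0 0 0 0"

```text
t: 14.32
eef_pos: [0.5732, 0.1744, 0.2148]
tool_rot: [0.0, 0.978, -0.209, -0.0]
contact_force: [-4.7, -0.7, -1.5]
gripper_width: 0.227
```

>>> move_arm --commands "0.1 0 0 0.05 0 0 0;0.1 0 0 0.05 0 0 0;0.1 0 0 0 0 0 0;0.1 0 0 0 0 0 0"

```text
t: 14.65
eef_pos: [0.5732, 0.1744, 0.2138]
tool_rot: [0.0, 0.978, -0.209, -0.0]
contact_force: [-4.6, 0.1, -0.9]
gripper_width: 0.226
```

>>> move_arm --commands "0.1 0 0 0.05 0 0 0;0.1 0 0 0.05 0 0 0;0.1 0 0 0 0 0 0;0.1 0 0 0 0 0 0"

```text
t: 14.98
eef_pos: [0.5733, 0.1744, 0.2133]
tool_rot: [0.0, 0.978, -0.209, -0.0]
contact_force: [-7.0, -1.2, 3.2]
gripper_width: 0.227
```

>>> move_arm --commands "0.1 0 0 0.05 0 0 0;0.1 0 0 0 0 0 0;0.1 0 0 0 0 0 0"

```text
t: 15.23
eef_pos: [0.5733, 0.1744, 0.2133]
tool_rot: [0.0, 0.978, -0.209, 0.0]
contact_force: [-7.7, -1.2, 5.1]
gripper_width: 0.223
```

Vertical contact started at TCP z 0.2133, which puts the collar at about 0.190. That is ledge height, not the lip. I'll relieve the preload, then release.

>>> move_arm --commands "0.1 -0.06 0 -0.04 0 0 0;0.1 0 0 0 0 0 0;0.1 0 0 0 0 0 0"

```text
t: 15.48
eef_pos: [0.5732, 0.1744, 0.2133]
tool_rot: [0.0, 0.978, -0.209, 0.0]
contact_force: [-5.9, -2.0, 3.0]
gripper_width: 0.226
```

>>> move_arm --commands "0.3 0 0 0 0 0 0;0.4 0 0 0 0 0 0;0.5 0 0 0 0 0 0;0.6 0 0 0 0 0 0;0.6 0 0 0 0 0 0;0.6 0 0 0 0 0 0;0.6 0 0 0 0 0 0;0.6 0 0 0 0 0 0" --force 20

```text
t: 16.15
eef_pos: [0.573, 0.1747, 0.2127]
tool_rot: [-0.0, 0.978, -0.209, 0.0]
contact_force: [-1.1, -0.3, 0.6]
gripper_width: 0.599
```

Released. Now straight up.

>>> move_arm --commands "0.6 0 0 -0.5 0 0 0;0.6 0 0 -1 0 0 0;0.6 0 0 -1 0 0 0;0.6 0 0 -1 0 0 0;0.6 0 0 -1.5 0 0 0;0.6 0 0 -2 0 0 0;0.6 0 0 -2 0 0 0;0.6 0 0 -2 0 0 0;0.6 0 0 -2 0 0 0;0.6 0 0 0 0 0 0;0.6 0 0 0 0 0 0;0.6 0 0 0 0 0 0"

```text
t: 17.15
eef_pos: [0.5727, 0.1747, 0.3428]
tool_rot: [0.0, 0.978, -0.209, 0.0]
contact_force: [0.3, 0.3, 0.3]
gripper_width: 0.602
```

```bash
python3 - <<'E'
from station import bot
from h import *
o=bot.get_obs();d={"obs":o}
for n in("wrist","scene","side"): d[n]=bot.read_camera(n)
pickle.dump(d,open("c6.pkl","wb"));print(o["eef_pos"],o["contact_force"])
im=np.zeros((600,800,3),np.uint8)
im[:,:400]=cv2.resize(d["scene"]["img"][165:265,325:391,::-1],(400,600),interpolation=2)
im[:,400:]=cv2.resize(d["side"]["img"][220:320,220:286,::-1],(400,600),interpolation=2)
cv2.imwrite("pics/c6.png",im)
cv2.imwrite("pics/w6.png",d["wrist"]["img"][...,::-1])
a=pickle.load(open("c0.pkl","rb"))["scene"]["img"];b=d["scene"]["img"]
df=np.abs(a.astype(int)-b).sum(2); 
for n,(x,y,w,h) in dict(orange=(225,310,40,90),vase=(365,300,70,95),jar=(412,272,36,50),brush=(105,345,72,65),bowl=(300,160,40,33)).items(): print(n,df[y:y+h,x:x+w].mean().round(1))
E
```

```text
[0.57269807 0.17465873 0.34281174] [0.32263133 0.28832273 0.30705304]
orange 45.7
vase 12.4
jar 10.4
brush 59.1
bowl 6.9
```

View pics/c6.png

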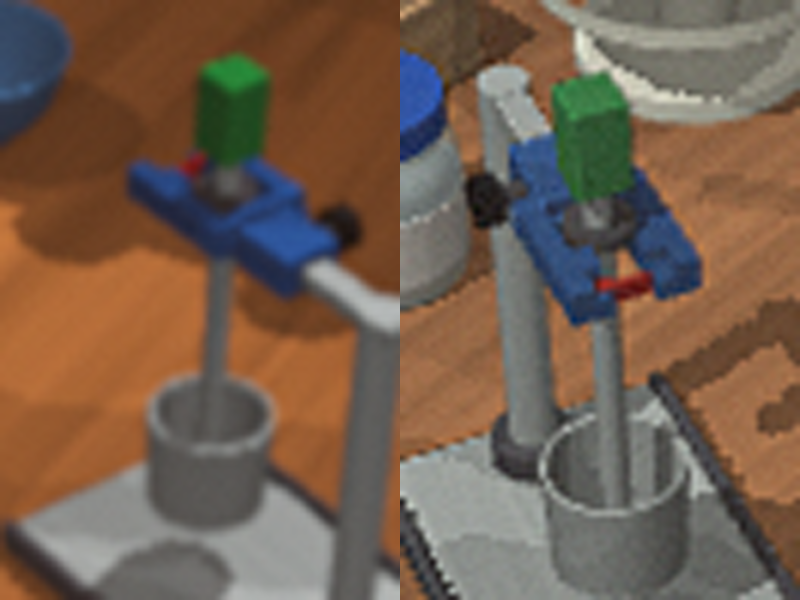

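The dipper hangs upright, with its collar down in the recess at side crop (600,218), the gate shut at (625,286) and the gripper clear. The pixel changes around the orange dipper and the brush match the arm's shadow having moved away, since the arm never came near either of them. I'm handing in.

```bash
python3 -c "
from station import bot
print(bot.hand_in())"
```

```text
the job is handed in; nothing more can be done
None
```

The green dipper is hanging on the blue hook with its collar down in the recess and the gate shut behind it. I handed the job in at about 17 s, and the hand-in gave no verdict.

**What I did:** I gripped the steel dipper by its green handle and lifted it. I pushed its stem in past the gate, with at most about 7 N in the readings, until it met the back of the throat at about 3 N. I then lowered it until the collar met the ledge, let go and raised the gripper straight up.

**Last checks:**
- **Collar height:** contact came at a collar height of about 0.190 m, which is the ledge and not the lip.
- **Forces:** the highest reading was about 9 N, while seating the collar.
- **Final pictures:** they show the stem upright, the gate shut and the gripper clear.

**What disagreed:**
- **Throat contact:** it came about 4 mm later than I computed from the wrist picture. I checked for tilt before lowering and found 0.01 rad at most.
- **Sideways drift:** the collar moved about 1.8 mm off the slot's centre line after the gate, and I corrected that.
- **Other ware:** before/after pixels changed around the orange dipper and the brush. I put that down to the arm's shadow because the arm never went near them, but I did not measure their positions again.

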